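# Seat the strainer pot on the dye press and try the lever

### The arm

A 6-joint arm with a two-finger parallel gripper is mounted at the origin on the work surface. World frame = base frame: x ahead of the robot, y to its left, z up, the work surface at z = 0. Lengths are in m, angles in rad, forces in N, time in s.
With the tool pointing down it reaches from about 0.4 to 0.825 m from the base axis. Payload 7 kg.
Tool frame: the origin (TCP) lies midway between the tips of the shut fingers; the grasp point (between the pads) lies 19 mm behind it; z points along the fingers, y is the line along which they close (so a half turn about z gives the same grasp; the last joint's range is limited). The gripper opens to 85 mm and grips with 20 to 120 N. Pads are 22 mm wide; open, the fingers measure 114 mm over their backs; the gripper's body (76 mm by 85 mm) begins 54 mm behind the grasp point. The pads swing forward as they close: fully open they stand 13 mm farther back than shut.
Start: joints at [-0.913, 0.359, 0.012, 0, -1.224, -0.288], TCP at [0.244, -0.629, 0.231] pointing down, gripper open.
Joint ranges: [-3.07, 3.07], [-1.43, 2.12], [-1.02, 1.25], [-3.03, 1.67], [-3.05, -0], [-3.03, 3.03]. Speed limits (rad/s): [2.39, 2.39, 3.01, 3.14, 3.14, 3.14].

### API

Orientations are given as a rotation vector (axis times angle).
In Python, from bench import arm gives the robot as it stands.
- The arm moves only by the tool step_arm, never from a script. Its argument "rows" is a list of rows, each a list of 6 numbers: the shift along the tool's x, y, z in cm, then the turn, a rotation vector about the tool's x, y, z in degrees. A call has exactly 5 rows; each row shifts and turns the commanded pose from where the row before left it, along the tool's axes as they then stand; what a row does not reach is not made up. A row lasts 1/12 s, in which the tool goes at most 41.7 mm and 7.16 degrees, less where a joint would pass 70% of its speed; a pose out of reach is approached as far as the arm can. A call with a gripper value outside its range is refused whole. "fingers" is the opening, from -1 (shut) to 1 (fully open), set as the call begins (left out, the last holds). The fingers move at their own pace and stop on an object; "squeeze" is the grip in N (left out, the last holds). Time passes only in rows, so rows that do not move let the fingers close, or fill a call up. It gives the time, the measured TCP pose, the force, the opening and the grip force at its end, in the units of the state.
- arm.observe(): the state, without advancing time (a new reading comes with each control period).
- arm.read_camera(name): name is "side" or "top" or "wrist"; returns the picture (384x512x3 uint8, red, green, blue); there is no depth.
- arm.calibration(name): a dict with "K" (3x3 intrinsics, pixels), "distortion" ([k1, k2, p1, p2, k3] as OpenCV has them; the pictures are not rectified), "position" and "orientation" of the camera in the world; the wrist camera has in their place "hand_eye" (4x4, takes a point from camera to tool coordinates, whose origin is the TCP and whose axes are the flange's). Camera axes: x right, y up, looking along -z (the intrinsics and any distortion apply to the point x, -y, -z); pixel columns grow to the right and rows downward; lengths in m; the calibration is good to about 2 mm. A picture is of the moment at which its call begins: read the wrist's pose just before it. calibration takes no time and is no camera call.
- arm.finish_job(): hands the job in; it is judged then, once.
The state is a dict: "clock": time; "qpos": joint angles; "dq": joint speeds; "tau": joint torques, N m; "position": TCP position; "ee_rot": TCP orientation; "wrist_force": force on the tool from outside, world axes, zero at the start; "torque": the same for the moment, N m; "opening": finger opening in m; "finger_force": force on a finger pad.
Only numpy, scipy, OpenCV 4.12 (cv2) and the standard library are available. Lean on these libraries where they do the work, as an engineer would, in place of code of your own. Each camera call takes 0.05 s, during which the arm holds its last target. There are 200 camera calls.

### The job

The strainer pot was put down crooked under the dye press, so it is riding on top of the three pegs of its base: turn it until its handle lies over the drip spout and the pot drops down flat onto the base. Then try the press with a dry stroke: bring the lever all the way down to its stop and ease it slowly back up to its rest, never letting it fly up. Leave the jars, the dish and the other things on the bench where they are.

Things in the scene. Friction and masses are not known exactly. Their poses are not given: they have to be found in the camera images.
- press: Bench lever press (rack and pinion), green casting, bolted down. Origin on the bench below the middle of the pot base; its -x axis points to its front (towards the robot), z up. Foot plate 90 mm in front of the origin to 180 mm behind, 170 mm wide, 20 mm high. Column 62 mm wide, 90 to 160 mm behind the origin. The lever is on its right side (-y).
- seat (a point): Middle of the top face of the round steel base deck (160 mm diameter), 50 mm above the bench; axes as the press. A seated pot's origin lies here. On the deck stand a centring boss (44 mm diameter, 18 mm high) and three brass pegs.
- front_peg (a point): Tip of the front peg. The three pegs are 10 mm in diameter, 10 mm high with bevelled tips, on a 42 mm radius about the seat, 120 degrees apart, this one straight in front.
- spout (a point): Front end of the steel drip spout that sticks out of the base at the front, 120 mm in front of the press origin, 45 mm above the bench. Spout 34 mm wide, 37 to 55 mm above the bench. A seated pot's handle lies straight above it.
- head (a point): Lower front edge of the press head, 54 mm in front of the press origin, 200 mm above the bench. The head is 75 mm wide, up to 275 mm above the bench, and runs back over the pot to the column.
- plate (a point): Centre of the underside of the round press plate (86 mm diameter) that hangs below the head, 180 mm above the bench with the lever up; it goes down 50 mm per rad of lever, into the pot, clear of its wall and floor.
- pot: Steel strainer pot, open at the top, 116 mm outer diameter, 104 mm high, about 0.5 kg. Origin: centre of its underside; its -x axis points along its handle, z up. Underside: foot ring 20 mm high with three radial slots 14 mm wide for the pegs (one under the handle, 120 degrees apart) and a hole that turns on the centring boss with 1.5 mm play.
- pot_handle (a point): Point on the middle line of the pot's handle, 160 mm from the pot's axis, 84 mm above the pot's underside; axes as the pot. The handle is a straight level black bar, 22 mm wide, 16 mm thick, reaching 192 mm from the pot's axis. At the start it points 0.4 to 0.85 rad off the front, to the press's left (+y, away from the lever).
- lever (a joint): Angle of the press lever, rad: 0 = up at its rest, grows as it goes down, 1.2 = lower stop. A spring returns it: it takes about 8 N down on the grip over most of the stroke, 14 N near the bottom; let go, it flies up. Eased back means well below 1.5 rad/s (0.3 m/s at the grip).
- lever_grip (a point): Middle of the lever's black grip: a bar of 26 mm diameter, 110 mm long, lying across the press (along the press's y) at the end of the lever's arm. The arm, a 16 mm round bar, meets it 58 mm from this point towards the press's +y.
- lever_pivot (a point): Pivot of the lever on the hub, 225 mm above the bench; axes as the press. The lever turns about the press's y axis. The grip's middle line is 200 mm from the pivot, in front of it (press's -x): at rest 33 degrees above level, at the stop 36 degrees below. Grip height over pivot = 200 mm x sin(33 deg - joint). A 24 mm shaft joins it to the head.
- pot_rim (a point): Middle of the pot's open mouth, 104 mm above its underside. At the start the pot rides 10 mm too high, on the peg tips, and turns easily (about 0.5 N at the handle). When the slots meet the pegs it drops 10 mm and they stop it turning further (play 0.05 rad each way). Pushing on hard can jam it part way: ease off to let it drop.
- dish: White drip dish, 70 mm across, 26 mm high, on the bench under the spout. Origin: centre of its underside.
- dye_jar: Small purple jar with a brass lid, 60 mm across, 52 mm high. Origin: centre of its underside.
- clear_jar: Empty clear glass jar, 82 mm across, 130 mm high. Origin: centre of its underside.
- green_jar: Empty green glass jar, 76 mm across, 110 mm high. Origin: centre of its underside.
- brush_jar: Glass jar 80 mm across, 120 mm high, with brushes standing to 235 mm. Origin: centre of its underside.
- bottle: Small white bottle, 42 mm across, 85 mm high. Origin: centre of its underside.
- palette_knife: Palette knife with a wooden handle, 215 mm long, 22 mm wide, 14 mm high, lying flat on the bench. Origin: middle of its underside.

How it is judged:
By the outcome, as a careful person would: the job done as asked, in the order asked, and still so for the second after the job is handed in, with the robot touching nothing.
It also fails if it takes over 72 s, if anything falls off the work surface, if the arm or the gripper's body presses on something with over 40 N, if the wrist force passes 120 N, or if a joint passes its speed limit or range.

## Working session

There is one attempt and no reset: what is moved stays moved. The work goes in short steps, Python scripts to look and compute and a tool call to move; the robot and the scene stay as the last step left them, time stands still between calls to the robot, and variables do not carry over. Pictures are saved under pics/ and viewed, at most 10 in all, crops included, and the job is handed in when it is done.

Besides the shell and the picture viewer there is one more tool, called after ">>>" as a command line: name --pt "numbers of a row" for each row, then --argument value for the rest. step_arm: Moves the arm, as the interface text tells. Its arguments: {"type":"object","properties":{"rows":{"type":"array"},"fingers":{"type":"number"},"squeeze":{"type":"number"}},"required":["rows"]}

```bash
mkdir -p pics; ls
python3 - <<'E'
from bench import arm
import cv2,numpy as np
for n in ["side","top"]:
    im=arm.read_camera(n); cv2.imwrite(f"pics/{n}0.png",cv2.resize(im[:,:,::-1],(800,600),interpolation=cv2.INTER_CUBIC))
    c=arm.calibration(n); print(n,{k:np.round(v,4).tolist() for k,v in c.items()})
print(arm.observe()); print(arm.calibration("wrist"))
E
```

```text
pics
side {'K': [[357.1306, 0.0, 258.4327], [0.0, 357.1306, 194.2737], [0.0, 0.0, 1.0]], 'distortion': [-0.0614, 0.0, 0.0, 0.0, 0.0], 'position': [0.2415, 0.7486, 0.8626], 'orientation': [0.2547, -1.1772, -2.4809]}
top {'K': [[430.922, 0.0, 253.3249], [0.0, 430.922, 194.8596], [0.0, 0.0, 1.0]], 'distortion': [-0.0102, 0.0, 0.0, 0.0, 0.0], 'position': [0.442, 0.0058, 1.7702], 'orientation': [0.0584, -0.0626, -1.5621]}
{'clock': 0.1, 'qpos': array([-9.12909427e-01,  3.59327893e-01,  1.11556227e-02, -2.80399810e-04,
       -1.22410543e+00, -2.88089684e-01]), 'dq': array([-0.0003955 , -0.00356353,  0.00168598,  0.00081933,  0.0008536 ,
        0.00022206]), 'tau': array([-2.16931207e-03, -5.84766877e+01,  2.94110012e+01,  6.95454553e+00,
       -3.17214981e-03,  1.20258798e-05]), 'position': array([ 0.243769  , -0.62898843,  0.23045651]), 'ee_rot': array([ 5.77343520e-01, -3.08763801e+00, -2.25980911e-03]), 'wrist_force': array([0.1263976 , 0.26496122, 0.32421519]), 'torque': array([ 0.01729244, -0.03787507,  0.03810841]), 'finger_force': 0.0, 'opening': 0.08568659232473676}
{'K': array([[320.41413073,   0.        , 259.26270947],
       [  0.        , 320.41413073, 193.0306897 ],
       [  0.        ,   0.        ,   1.        ]]), 'distortion': array([-0.04828943,  0.        ,  0.        ,  0.        ,  0.        ]), 'hand_eye': array([[-1.04294161e-03,  9.57088061e-01,  2.89795368e-01,
         7.37132811e-02],
       [ 9.99998979e-01,  7.15212548e-04,  1.23680085e-03,
        -1.78271090e-04],
       [ 9.76462043e-04,  2.89796362e-01, -9.57087830e-01,
        -1.41919606e-01],
       [ 0.00000000e+00,  0.00000000e+00,  0.00000000e+00,
         1.00000000e+00]])}
```

View pics/side0.png

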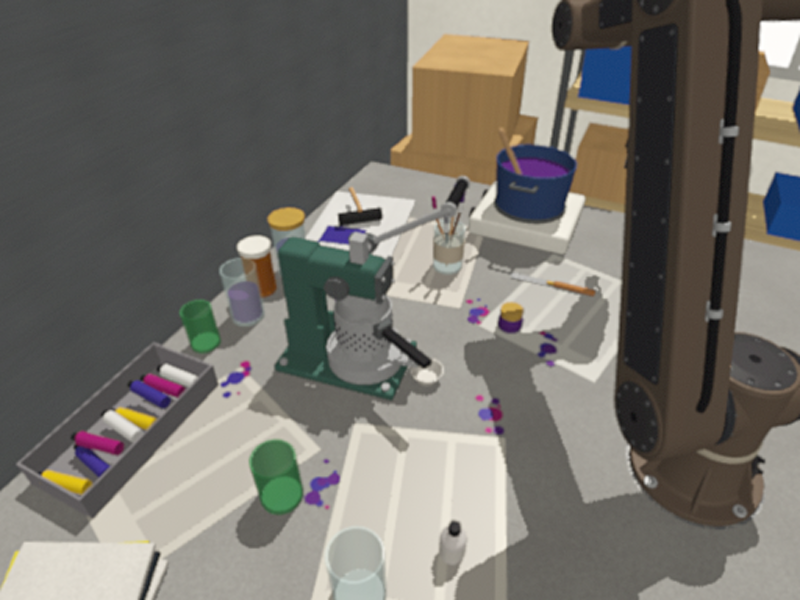

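View pics/top0.png

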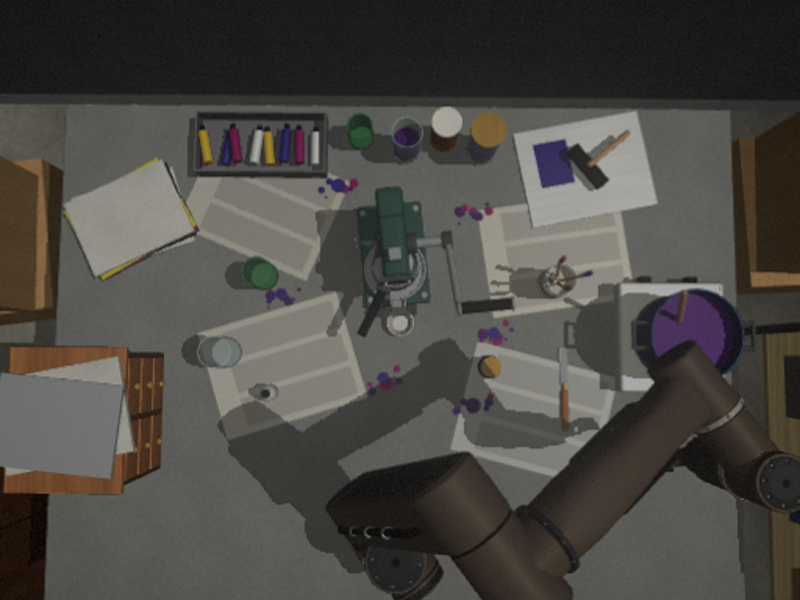

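The side view shows the handle from about (380,330) to (428,362) at display scale. In the top view the handle tip is near (364,333), the grip runs (462,308)–(513,302), and the foot-plate corners are near (362,309), (430,303), (420,202), (359,208).

```bash
cat > h.py <<'E'
import numpy as np,cv2
from scipy.spatial.transform import Rotation as R
from scipy.optimize import least_squares
from bench import arm
S=1.5625
def cam(n,st=None):
    c=arm.calibration(n)
    if n=="wrist":
        st=st or arm.observe(); T=np.eye(4);T[:3,:3]=R.from_rotvec(st["ee_rot"]).as_matrix();T[:3,3]=st["position"]
        M=T@c["hand_eye"]; return c["K"],c["distortion"],M[:3,3],M[:3,:3]
    return c["K"],c["distortion"],np.array(c["position"]),R.from_rotvec(c["orientation"]).as_matrix()
def ray(C,p):
    K,d,o,Rm=C; u=cv2.undistortPoints(np.array([[p]],float),K,d)[0,0]
    return o,Rm@np.array([u[0],-u[1],-1])
def at_z(C,p,z):
    o,v=ray(C,p); return o+v*(z-o[2])/v[2]
def proj(C,P):
    K,d,o,Rm=C; q=(np.atleast_2d(P)-o)@Rm*[1,-1,-1]
    return cv2.projectPoints(q,np.zeros(3),np.zeros(3),K,d)[0][:,0]
def press(p,P):  # press pose (x,y,yaw), -x front
    c,s=np.cos(p[2]),np.sin(p[2]); P=np.atleast_2d(np.array(P,float)); return np.c_[p[0]+c*P[:,0]-s*P[:,1],p[1]+s*P[:,0]+c*P[:,1],P[:,2]]
E
python3 - <<'E'
from h import *
T=cam("top");Sd=cam("side")
cor=[(-.09,.085,.02),(-.09,-.085,.02),(.18,-.085,.02),(.18,.085,.02)]
px=np.array([(362,309),(430,303),(420,202),(359,208)])/S
for p in px: print(at_z(T,p,.02).round(3))
f=lambda p:(proj(T,press(p,cor))-px).ravel()
r=least_squares(f,[.6,0,0]); print("press",r.x.round(4),r.fun.round(1))
for p in [(462,308),(513,302)]: print("grip",at_z(T,np.array(p)/S,.334).round(4))
for p in [(364,333),(384,292)]: print("handle top",at_z(T,np.array(p)/S,.152).round(4))
print("spout/dish",at_z(T,np.array((400,323))/S,.026).round(4))
# predicted in images
for n,C in (("top",T),("side",Sd)):
    print(n,(proj(C,press(r.x,cor+[(0,0,.05),(-.12,0,.045),(-.054,.0375,.2),(-.054,-.0375,.2),(-.054,-.0375,.275),(-.054,.0375,.275)]))*S).round(0).tolist())
for p in [(428,362),(462,183)]: print("side", at_z(Sd,np.array(p)/S,.152 if p[0]==428 else .334).round(4))
E
```

```text
[0.565 0.09  0.02 ]
[ 0.582 -0.087  0.02 ]
[ 0.849 -0.06   0.02 ]
[0.831 0.101 0.02 ]
press [0.6619 0.0071 0.0802] [ 1.2 -0.2 -0.7  0.7  0.8  0.2 -1.3 -0.7]
grip [ 0.5465 -0.1392  0.334 ]
grip [ 0.5602 -0.2485  0.334 ]
handle top [0.4976 0.0779 0.152 ]
handle top [0.5969 0.0307 0.152 ]
spout/dish [ 0.5286 -0.0095  0.026 ]
top [[364.0, 309.0], [429.0, 304.0], [421.0, 202.0], [357.0, 207.0], [394.0, 271.0], [397.0, 317.0], [380.0, 287.0], [412.0, 284.0], [412.0, 281.0], [379.0, 283.0]]
side [[393.0, 397.0], [421.0, 342.0], [311.0, 315.0], [274.0, 364.0], [367.0, 348.0], [422.0, 363.0], [383.0, 309.0], [397.0, 286.0], [397.0, 254.0], [382.0, 277.0]]
side [0.4935 0.0884 0.152 ]
side [ 0.5615 -0.2455  0.334 ]
```

>>> step_arm --pt "0 0 -3 0 0 7" --pt "0 0 -3 0 0 7" --pt "0 0 -2 0 0 7" --pt "-1.2 3.9 0 0 0 0" --pt "-1.2 3.9 0 0 0 0" --fingers -1

```text
clock: 0.52
position: [0.2676, -0.5517, 0.3111]
ee_rot: [0.001, 3.141, -0.0]
wrist_force: [2.3, 0.3, -0.3]
opening: 0.0252
finger_force: 0.0
```

>>> step_arm --pt "-1.2 3.9 0 0 0 0" --pt "-1.2 3.9 0 0 0 0" --pt "-1.2 3.9 0 0 0 0" --pt "-1.2 3.9 0 0 0 0" --pt "-1.2 3.9 0 0 0 0"

```text
clock: 0.93
position: [0.3269, -0.3542, 0.311]
ee_rot: [0.004, -3.141, -0.001]
wrist_force: [0.9, 0.2, 0.7]
opening: 0.0002
finger_force: 0.0
```

>>> step_arm --pt "-1.2 3.9 0 0 0 0" --pt "-1.2 3.9 0 0 0 0" --pt "-1.2 3.9 0 0 0 0" --pt "-1.2 3.9 0 0 0 0" --pt "0 3.9 0 0 0 0"

```text
clock: 1.35
position: [0.3752, -0.159, 0.311]
ee_rot: [0.005, -3.141, 0.0]
wrist_force: [1.1, 1.1, 1.3]
opening: -0.0002
finger_force: 0.0
```

>>> step_arm --pt "-0.8 3.9 0 0 0 0" --pt "-0.8 3.9 0 0 0 0" --pt "-0.8 3.9 0 0 0 0" --pt "-0.8 3.9 0 0 0 0" --pt "-0.8 3.9 0 0 0 0"

```text
clock: 1.77
position: [0.4133, 0.0362, 0.3115]
ee_rot: [-0.006, 3.141, 0.001]
wrist_force: [1.8, -0.5, -0.3]
opening: -0.0
finger_force: 0.0
```

>>> step_arm --pt "-1.2 3.9 0 0 0 0" --pt "-1.2 3.9 0 0 0 0" --pt "-1.2 3.9 0 0 0 0" --pt "-2.5 0 2 0 0 0" --pt "-2.5 0 2 0 0 0"

```text
clock: 2.18
position: [0.5002, 0.1547, 0.2714]
ee_rot: [-0.013, 3.14, 0.003]
wrist_force: [-0.6, 0.2, -0.1]
opening: 0.0002
finger_force: 0.0
```

Run:
```python
from h import *
st=arm.observe(); W=cam("wrist",st)
im=arm.read_camera("wrist"); cv2.imwrite("pics/w1.png",cv2.resize(im[:,:,::-1],(800,600),interpolation=cv2.INTER_CUBIC))
print(st["position"].round(3))
```

```text
[0.5   0.155 0.271]
```

View pics/w1.png

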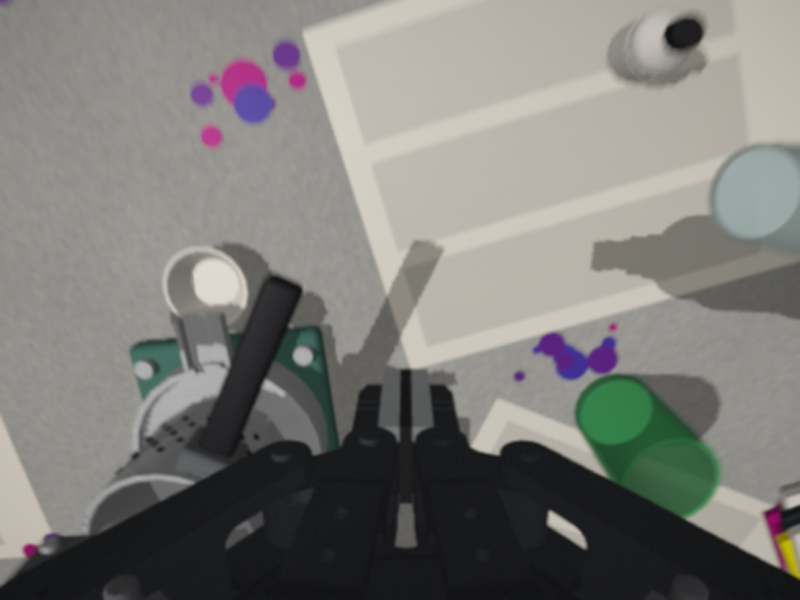

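The wrist view shows the handle tip at about (285,285) and its root at (216,450). The spout end spans (180,318)–(224,314), with foot-plate front corners at (132,347) and (320,328). The closed fingers stand to the handle's left with the way clear.

Run:
```python
from h import *
st=arm.observe(); W=cam("wrist",st)
for n,p,z in [("tip",(285,285),.152),("root",(216,450),.152),("spL",(224,315),.055),("spR",(180,318),.055),("fL",(320,328),.02),("fR",(132,347),.02),("dish",(206,284),.026)]:
    print(n,at_z(W,np.array(p)/S,z).round(4))
T=cam("top")
pts=[(-.09,.085,.02),(-.09,-.085,.02),(.18,-.085,.02),(.18,.085,.02)]
px=np.array([(362,309),(430,303),(420,202),(359,208)])/S
w=[(-.09,.085,.02),(-.09,-.085,.02),(-.12,.017,.055),(-.12,-.017,.055)]
wp=np.array([(320,328),(132,347),(224,315),(180,318)])/S
f=lambda p:np.r_[2*(proj(T,press(p,pts))-px).ravel(),(proj(W,press(p,w))-wp).ravel()]
r=least_squares(f,[.66,0,.1],loss="soft_l1"); print(r.x.round(4),r.fun.round(1))
print("handle goal 160:",press(r.x,[(-.16,0,.134)]).round(4), "pot from tip")
```

```text
tip [0.4961 0.0888 0.152 ]
root [0.5974 0.0408 0.152 ]
spL [0.5451 0.017  0.055 ]
spR [ 0.5478 -0.0168  0.055 ]
fL [0.5674 0.0823 0.02  ]
fR [ 0.5858 -0.0786  0.02  ]
dish [ 0.5289 -0.0061  0.026 ]
[0.665  0.0098 0.0836] [ 1.3 -1.8 -2.5 -0.4 -0.1 -1.2 -4.3 -2.8  3.7  0.7 -3.2 -2.4 -0.4 -0.9
 -0.4 -0.7]
handle goal 160: [[ 0.5056 -0.0036  0.134 ]] pot from tip
```

>>> step_arm --pt "-0.4 0 3.9 0 0 0" --pt "0 0 3.9 0 0 0" --pt "0 0 3.9 0 0 0" --pt "0 -1 3.9 0 0 0" --pt "0 -1.5 0 0 0 0"

```text
clock: 2.65
position: [0.4989, 0.1243, 0.1081]
ee_rot: [0.004, -3.131, 0.009]
wrist_force: [-2.0, -0.6, -0.7]
opening: -0.0001
finger_force: 0.0
```

>>> step_arm --pt "0 -0.8 0 0 0 0" --pt "0 -0.8 0 0 0 0" --pt "0 -0.8 0 0 0 0" --pt "0 -0.8 0 0 0 0" --pt "0 -0.8 0 0 0 0"

```text
clock: 3.07
position: [0.5046, 0.0863, 0.1172]
ee_rot: [-0.005, 3.138, 0.003]
wrist_force: [0.4, 0.3, -0.3]
opening: -0.0001
finger_force: 0.5
```

>>> step_arm --pt "0 -0.6 0 0 0 0" --pt "0 -0.6 0 0 0 0" --pt "0 -0.6 0 0 0 0" --pt "0 -0.6 0 0 0 0" --pt "0 -0.6 0 0 0 0"

```text
clock: 3.48
position: [0.5036, 0.056, 0.1153]
ee_rot: [0.005, -3.141, 0.0]
wrist_force: [-1.0, 1.2, -0.4]
opening: -0.0
finger_force: 0.5
```

>>> step_arm --pt "0 -0.3 0 0 0 0" --pt "0 -0.3 0 0 0 0" --pt "0 -0.3 0 0 0 0" --pt "0 -0.3 0 0 0 0" --pt "0 -0.3 0 0 0 0"

```text
clock: 3.9
position: [0.5037, 0.0413, 0.1152]
ee_rot: [0.005, -3.141, 0.0]
wrist_force: [0.1, 0.6, 0.7]
opening: -0.0003
finger_force: 0.5
```

>>> step_arm --pt "0 -0.2 0 0 0 0" --pt "0 -0.2 0 0 0 0" --pt "0 -0.2 0 0 0 0" --pt "0 -0.2 0 0 0 0" --pt "0 -0.2 0 0 0 0"

```text
clock: 4.32
position: [0.5039, 0.0313, 0.1154]
ee_rot: [-0.005, 3.141, -0.0]
wrist_force: [0.6, 1.6, 1.7]
opening: -0.0
finger_force: 0.7
```

>>> step_arm --pt "0 -0.2 0 0 0 0" --pt "0 -0.2 0 0 0 0" --pt "0 -0.2 0 0 0 0" --pt "0 -0.2 0 0 0 0" --pt "0 -0.2 0 0 0 0"

```text
clock: 4.73
position: [0.5037, 0.0212, 0.1152]
ee_rot: [0.005, -3.141, 0.0]
wrist_force: [-0.3, 0.1, -0.5]
opening: 0.0
finger_force: 0.0
```

>>> step_arm --pt "0 1 0 0 0 0" --pt "0 1 0 0 0 0" --pt "0 1 0 0 0 0" --pt "0 1 0 0 0 0" --pt "0 1 -2 0 0 0"

```text
clock: 5.15
position: [0.5014, 0.0721, 0.1324]
ee_rot: [0.005, -3.136, 0.003]
wrist_force: [-0.2, 1.4, -0.2]
opening: -0.0001
finger_force: 0.0
```

Run:
```python
from h import *
st=arm.observe(); W=cam("wrist",st)
im=arm.read_camera("wrist"); s2=arm.read_camera("side")
a=cv2.resize(im[:,:,::-1],(800,600),interpolation=cv2.INTER_CUBIC)
cv2.imwrite("pics/w2.png",a)
cv2.imwrite("pics/s2.png",cv2.resize(s2[130:280,160:320,::-1],(800,750)[:2] and (640,600),interpolation=cv2.INTER_CUBIC))
print(st["position"].round(4))
p=(.665,.0098,.0836)
for z in (.142,.152):
  print((proj(W,press(p,[(-.192,0,z),(-.08,0,z)]))*S).round(0).tolist(),((proj(cam("side"),press(p,[(-.192,0,z),(-.08,0,z)]))-[160,130])*4).round(0).tolist())
```

```text
[0.5014 0.0721 0.1324]
[[131.0, 320.0], [210.0, 619.0]] [[529.0, 341.0], [387.0, 308.0]]
[[111.0, 332.0], [200.0, 645.0]] [[529.0, 331.0], [387.0, 298.0]]
```

View pics/w2.png

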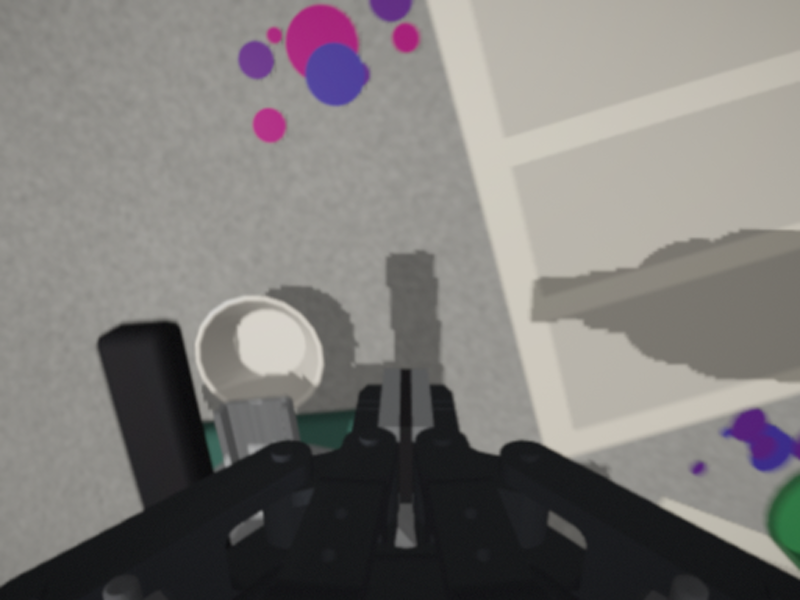

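View pics/s2.png

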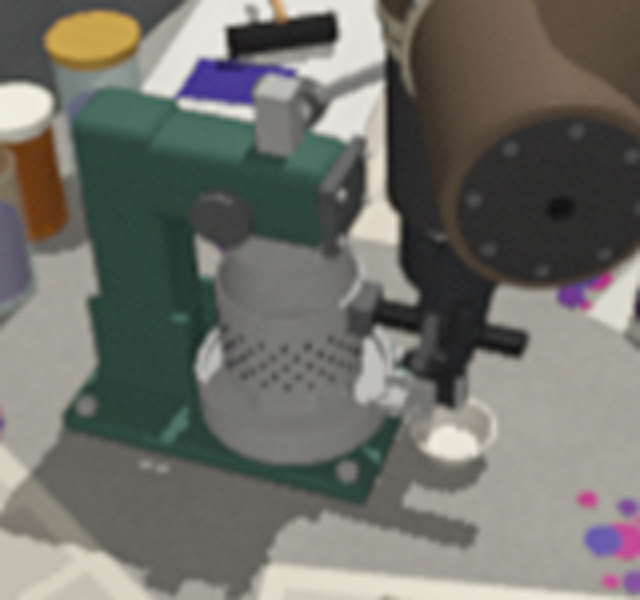

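The handle now lies about along the spout line: tip edge at (102,330)–(178,322) in the wrist view, and at about (525,340) in the side crop. I'll check its height from the visible handle width.

Run:
```python
from h import *
st=arm.observe(); W=cam("wrist",st)
im=arm.read_camera("wrist").astype(int).sum(2)/3
E=[]
for r in (225,240,255,270,285,300,315):
    row=im[r,40:140]; g=np.diff(row); a=np.argmin(g[:60]); 
    # subpixel edges at half level
    d=row[35:55].mean(); 
    print(r, row[::4].astype(int).tolist())
```

```text
225 [144, 143, 142, 145, 146, 148, 148, 64, 44, 43, 43, 42, 43, 44, 42, 42, 31, 20, 14, 12, 45, 162, 162, 120, 120]
240 [142, 143, 142, 146, 143, 143, 145, 147, 69, 43, 43, 42, 42, 42, 43, 42, 41, 29, 21, 15, 15, 82, 114, 123, 171]
255 [141, 147, 146, 148, 146, 147, 145, 145, 147, 75, 41, 41, 42, 42, 42, 41, 41, 39, 27, 20, 16, 14, 108, 149, 111]
270 [140, 142, 144, 146, 147, 144, 142, 144, 143, 146, 90, 40, 41, 41, 40, 40, 40, 40, 37, 25, 20, 13, 16, 70, 81]
285 [146, 148, 146, 142, 141, 143, 146, 144, 144, 143, 145, 100, 39, 39, 39, 39, 39, 39, 39, 36, 24, 19, 15, 14, 80]
300 [145, 140, 142, 140, 142, 142, 143, 145, 150, 145, 145, 144, 115, 38, 38, 38, 38, 38, 39, 38, 34, 23, 19, 16, 14]
315 [140, 141, 141, 142, 144, 146, 144, 144, 141, 142, 141, 141, 145, 131, 19, 21, 35, 36, 32, 26, 25, 25, 26, 24, 27]
```

Run:
```python
from h import *
st=arm.observe(); W=cam("wrist",st)
im=arm.read_camera("wrist").astype(float).sum(2)/3
L,Rr=[],[]
for r in range(222,290,6):
    row=im[r]
    c=int(50+ (r-225)*.27+45)
    l=c
    while row[l]<92:l-=1
    L.append((l+(row[l]-92)/(row[l]-row[l+1]),r))
    if r<262:
        k=c
        while row[k]<60:k+=1
        Rr.append((k-1+(60-row[k-1])/(row[k]-row[k-1]),r))
L=np.array(L);Rr=np.array(Rr)
def edge(a,off,y,z):  # image line of handle edge; a: direction angle
    d=np.array([-np.cos(a),-np.sin(a)]);n=np.array([-d[1],d[0]]); o=np.array([.5,off])
    return np.array([[*(o+d*t-n*y),z] for t in np.linspace(-.03,.03,40)])
def res(p,full=True):
    a,off,zt=p; out=[]
    for pts,y,z in ((L,-.011,zt),(Rr,.011,zt-.016)):
        q=proj(W,edge(a,off,y,z)); o=np.argsort(q[:,1]); out+=list(np.interp(pts[:,1],q[o,1],q[o,0])-pts[:,0])
    return np.array(out)
r=least_squares(res,[.08,0,.145],x_scale=[.05,.01,.01]); print(r.x,abs(r.fun).max())
for z in (.142,.152):
    s=least_squares(lambda p:res([p[0],p[1],z]),[.08,0]);print(z,s.x,np.sqrt((s.fun**2).mean()))
```

```text
[ 0.10420766 -0.02156365  0.11831946] 2.434084652671544
0.142 [ 0.07346949 -0.00643433] 4.254215402690481
0.152 [ 0.06127131 -0.00018874] 6.410919870711706
```

Run:
```python
from h import *
a=cv2.resize(cv2.imread("pics/side0.png",0),(512,384),interpolation=cv2.INTER_AREA).astype(np.float32)
b=cv2.cvtColor(arm.read_camera("side"),cv2.COLOR_RGB2GRAY).astype(np.float32)
for name,(y0,y1,x0,x1) in {"pot":(185,240,213,245),"rimleft":(185,210,211,235),"foot":(215,248,208,250),"press":(150,180,180,235)}.items():
    best=[]
    for dy in range(-2,6):
        A=a[y0:y1,x0:x1];B=b[y0+dy:y1+dy,x0:x1]; best.append(round(float(np.corrcoef(A.ravel(),B.ravel())[0,1]),3))
    print(name,best)
o=np.vstack([np.hstack([cv2.resize(i[175:255,200:260],(390,520),interpolation=cv2.INTER_CUBIC) for i in (a,b)])])
cv2.imwrite("pics/cmp.png",o)
P=(.665,.0098,.0836)
print((proj(cam("side"),press(P,[(0,.058,.164),(0,.058,.154)]))-[200,175])*6.5)
```

```text
pot [0.718, 0.812, 0.869, 0.84, 0.738, 0.607, 0.471, 0.328]
rimleft [0.809, 0.926, 0.982, 0.941, 0.815, 0.638, 0.423, 0.193]
foot [0.629, 0.779, 0.872, 0.848, 0.74, 0.611, 0.488, 0.377]
press [0.753, 0.924, 0.999, 0.919, 0.732, 0.546, 0.431, 0.391]
[[160.2624218  212.25353775]
 [161.5815461  228.64654865]][ WARN:0@1.668] global loadsave.cpp:1063 imwrite_ Unsupported depth image for selected encoder is fallbacked to CV_8U.
```

View pics/cmp.png

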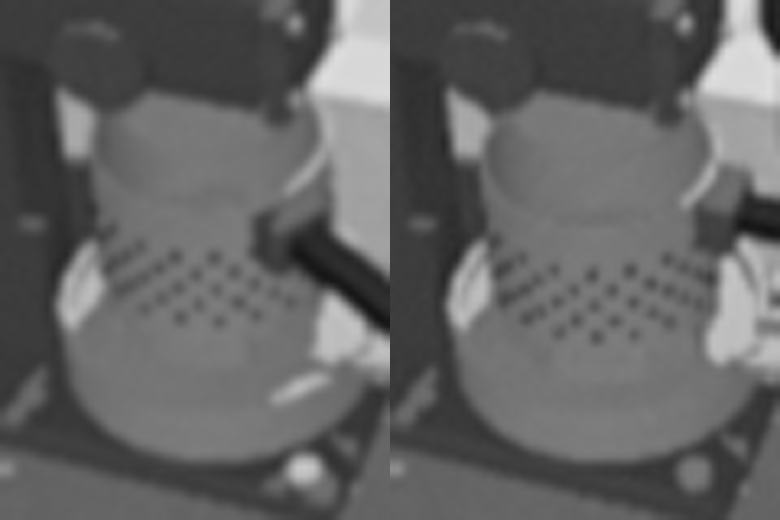

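The side-view comparison shows the pot rim and hole pattern about 17–19 px lower than before, against 16 px predicted for a 10 mm drop. The handle is square over the spout, so the pot is seated. Next is the lever.

>>> step_arm --pt "0 0 -3.9 0 0 0" --pt "0 0 -3.9 0 0 0" --pt "0 0 -3.9 0 0 0" --pt "0 0 -3.9 0 0 0" --pt "0 0 -3.9 0 0 0"

```text
clock: 5.82
position: [0.503, 0.0712, 0.3317]
ee_rot: [0.005, -3.141, 0.0]
wrist_force: [1.9, 1.3, 0.4]
opening: -0.0
finger_force: 0.0
```

>>> step_arm --pt "0 0 -3.9 0 0 0" --pt "0.5 0 -3.9 0 0 0" --pt "1 -3.7 0 0 0 0" --pt "1 -3.7 0 0 0 0" --pt "0 -3.9 0 0 0 0"

```text
clock: 6.23
position: [0.4777, -0.0421, 0.4089]
ee_rot: [-0.009, 3.14, 0.002]
wrist_force: [1.2, -0.5, 0.3]
opening: 0.0002
finger_force: 0.0
```

>>> step_arm --pt "0 -3.9 0 0 0 0" --pt "0 -3.9 0 0 0 0" --pt "0 -3.9 0 0 0 0" --pt "0 -3.9 0 0 0 0" --pt "0 0 0 0 0 0"

```text
clock: 6.65
position: [0.4787, -0.2027, 0.4069]
ee_rot: [-0.003, -3.139, 0.001]
wrist_force: [-0.6, 1.2, -1.1]
opening: 0.0001
finger_force: 0.0
```

Run:
```python
from h import *
st=arm.observe(); W=cam("wrist",st)
im=arm.read_camera("wrist"); cv2.imwrite("pics/w3.png",cv2.resize(im[:,:,::-1],(800,600),interpolation=cv2.INTER_CUBIC))
print(st["position"].round(4),st["qpos"].round(2))
print((proj(W,[[.5465,-.1392,.334],[.5602,-.2485,.334]])*S).round(0).tolist())
```

```text
[ 0.4787 -0.2027  0.4069] [-0.02  0.03 -0.01  0.   -1.53 -1.55]
[[534.0, 449.0], [316.0, 473.0]]
```

View pics/w3.png

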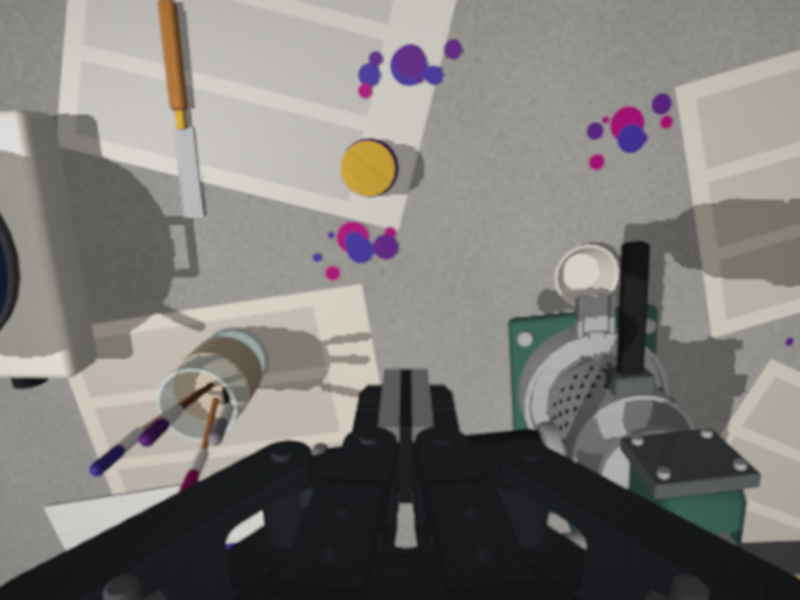

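The grip is behind the fingers, its front edge at about (470–537, 434). The handle lies over the spout and the brushes stand to the left, with tips at (97,465) and (190,488).

Run:
```python
from h import *
st=arm.observe(); W=cam("wrist",st)
for p in ((97,465),(190,488),(150,432)): print("brush",at_z(W,np.array(p)/S,.22).round(3))
im=arm.read_camera("wrist").astype(float).sum(2)/3
for c in (305,315,325,335):
    col=im[262:300,c]; print(c,col.astype(int).tolist())
for o in (0,.004,.008,.013): print(o,(proj(W,[[.5485-o*.99-t*0,-.155,.334+np.sqrt(.013**2-o*o)] for t in (0,)])).round(1).tolist(),(proj(W,[[.5485-o*.99,-.155,.334-np.sqrt(.013**2-o*o)]])).round(1).tolist())
```

```text
brush [ 0.637 -0.443  0.22 ]
brush [ 0.657 -0.371  0.22 ]
brush [ 0.607 -0.395  0.22 ]
305 [149, 149, 152, 152, 152, 153, 152, 150, 148, 146, 147, 149, 152, 149, 131, 85, 35, 17, 18, 19, 21, 22, 24, 25, 25, 26, 26, 26, 27, 25, 26, 25, 25, 26, 26, 24, 24, 26]
315 [152, 150, 150, 151, 151, 151, 151, 152, 153, 152, 152, 151, 149, 135, 88, 35, 18, 19, 20, 21, 21, 23, 23, 25, 26, 27, 29, 28, 28, 26, 27, 26, 25, 26, 25, 27, 25, 26]
325 [144, 144, 145, 146, 145, 145, 145, 145, 143, 143, 144, 145, 134, 86, 33, 16, 19, 19, 20, 21, 23, 23, 25, 25, 24, 25, 25, 25, 25, 26, 26, 26, 25, 26, 24, 26, 28, 28]
335 [162, 162, 161, 161, 161, 157, 147, 134, 121, 108, 97, 83, 48, 19, 19, 19, 19, 20, 21, 23, 24, 25, 26, 26, 25, 25, 24, 27, 28, 30, 30, 32, 30, 27, 27, 26, 26, 26]
0 [[321.9, 299.7]] [[316.1, 280.5]]
0.004 [[322.1, 294.6]] [[316.5, 276.7]]
0.008 [[321.9, 288.3]] [[317.2, 273.7]]
0.013 [[319.8, 275.1]] [[319.8, 275.1]]
```

>>> step_arm --pt "-3.9 -0.3 0 0 0 0" --pt "-3.8 -0.3 0 0 0 0" --pt "0 0 2.5 0 0 0" --pt "0 0 1.8 0 0 0" --pt "0 0 0 0 0 0"

```text
clock: 7.17
position: [0.5558, -0.2012, 0.3602]
ee_rot: [0.007, -3.134, -0.003]
wrist_force: [-0.9, -0.1, -1.3]
opening: 0.0001
finger_force: 0.0
```

>>> step_arm --pt "0 0 0.4 0 0 0" --pt "0 0 0.4 0 0 0" --pt "0 0 0.4 0 0 0" --pt "0 0 0.4 0 0 0" --pt "0 0 0 0 0 0"

```text
clock: 7.58
position: [0.5562, -0.2031, 0.3493]
ee_rot: [-0.005, 3.141, 0.0]
wrist_force: [0.3, 0.2, -0.9]
opening: -0.0002
finger_force: 0.0
```

>>> step_arm --pt "0 0 0.3 0 0 0" --pt "0.3 0 0.5 0 0 0" --pt "0.3 0 0.6 0 0 0" --pt "0.3 0 0.6 0 0 0" --pt "0.3 0 0.6 0 0 0"

```text
clock: 8.0
position: [0.5432, -0.2048, 0.3255]
ee_rot: [-0.005, 3.141, -0.004]
wrist_force: [-8.6, -3.5, 11.7]
opening: -0.0002
finger_force: 5.9
```

>>> step_arm --pt "0.3 0 0.7 0 0 0" --pt "0.3 0 0.7 0 0 0" --pt "0.3 0 0.7 0 0 0" --pt "0.2 0 0.7 0 0 0" --pt "0.2 0 0.7 0 0 0"

```text
clock: 8.42
position: [0.5304, -0.2052, 0.2902]
ee_rot: [-0.004, 3.141, -0.005]
wrist_force: [-4.4, -2.7, 7.4]
opening: -0.0002
finger_force: 4.7
```

Run:
```python
from h import *
st=arm.observe(); print(st["torque"],st["wrist_force"],st["position"])
s=arm.read_camera("side"); cv2.imwrite("pics/s3.png",cv2.resize(s[60:260,200:400,::-1],(600,600),interpolation=cv2.INTER_CUBIC))
```

```text
[-1.29378233  1.89342652  0.019599  ] [-4.43012209 -2.65886781  7.40334129] [ 0.53037958 -0.205192    0.29023844]
```

View pics/s3.png

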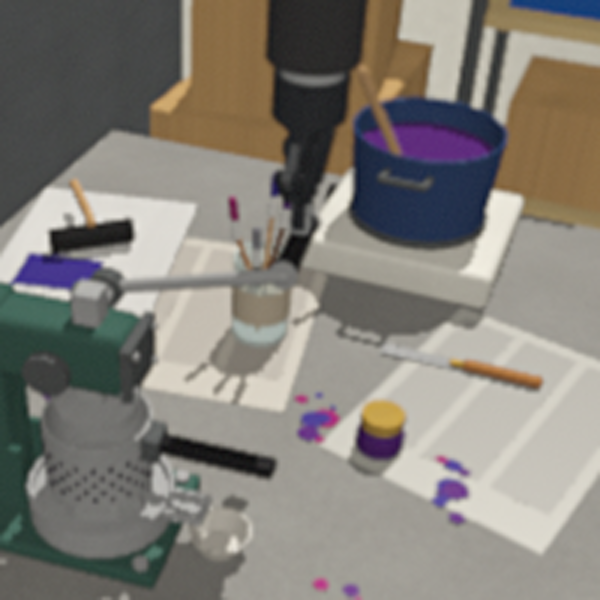

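The lever is going down with the fingertips on the grip, at about (305,240) in the crop. The pot stays seated and nothing else has been touched.

>>> step_arm --pt "0.2 0 0.7 0 0 0" --pt "0.2 0 0.7 0 0 0" --pt "0.1 0 0.7 0 0 0" --pt "0.1 0 0.7 0 0 0" --pt "0 0 0.7 0 0 0"

```text
clock: 8.88
position: [0.5245, -0.2049, 0.2549]
ee_rot: [0.005, -3.142, 0.004]
wrist_force: [-6.3, -1.8, 9.3]
opening: -0.0001
finger_force: 4.5
```

Run:
```python
from h import *
st=arm.observe(); print(st["torque"],st["wrist_force"],st["position"])
W=cam("wrist",st); im=arm.read_camera("wrist").astype(int).sum(2)//3
# grip axis expected at bar: report front-edge row beside fingers vs expected
th=np.arcsin((st["position"][2]-.013-.225)/.2); u=.2*np.cos(th)-.1677
gx=lambda y:.5535+.0015-u*.995-.12*(y+.194+.09*u)
q=np.array([[gx(-.155)-.013*np.sin(a),-.155,st["position"][2]-.013+.013*np.cos(a)] for a in np.linspace(0,3,40)])
P=proj(W,q); i=P[:,1].argmin(); print("theta",np.degrees(th),"pred edge",P[i]); c=int(P[i,0]); r=int(P[i,1]); print(r-10,im[r-10:r+14,c].tolist())
```

```text
[-0.84892747  2.40206489  0.01846492] [-6.25120391 -1.80283281  9.31824913] [ 0.52445342 -0.20486607  0.25485252]
theta 4.833623148387432 pred edge [354.41563076 206.38260492]
196 [162, 161, 160, 159, 159, 158, 158, 158, 156, 150, 131, 92, 46, 23, 21, 21, 23, 23, 24, 25, 26, 24, 22, 22]
```

The bar's front edge is within 1 px of where I predicted it, so the fingertip is centred on the bar.

>>> step_arm --pt "0 0 0.7 0 0 0" --pt "0 0 0.7 0 0 0" --pt "0 0 0.7 0 0 0" --pt "0 0 0.7 0 0 0" --pt "0 0 0.7 0 0 0"

```text
clock: 9.35
position: [0.5245, -0.2046, 0.2194]
ee_rot: [0.005, -3.141, 0.003]
wrist_force: [-5.7, -1.5, 8.4]
opening: -0.0
finger_force: 4.4
```

>>> step_arm --pt "-0.1 0 0.7 0 0 0" --pt "-0.1 0 0.7 0 0 0" --pt "-0.1 0 0.7 0 0 0" --pt "-0.2 0 0.7 0 0 0" --pt "-0.2 0 0.7 0 0 0"

```text
clock: 9.77
position: [0.5314, -0.2041, 0.1841]
ee_rot: [0.005, -3.14, 0.001]
wrist_force: [-7.3, 1.1, 9.9]
opening: -0.0002
finger_force: 4.4
```

>>> step_arm --pt "-0.2 0 0.7 0 0 0" --pt "-0.2 0 0.7 0 0 0" --pt "-0.2 0 0.6 0 0 0" --pt "-0.3 0 0.6 0 0 0" --pt "-0.3 0 0.6 0 0 0"

```text
clock: 10.18
position: [0.5434, -0.2036, 0.152]
ee_rot: [0.005, -3.14, 0.0]
wrist_force: [-6.5, 2.3, 9.4]
opening: -0.0001
finger_force: 4.7
```

>>> step_arm --pt "-0.2 0 0.5 0 0 0" --pt "-0.3 0 0.5 0 0 0" --pt "-0.3 0 0.5 0 0 0" --pt "-0.3 0 0.5 0 0 0" --pt "-0.2 0 0.3 0 0 0"

```text
clock: 10.6
position: [0.5563, -0.2031, 0.1286]
ee_rot: [0.005, -3.14, -0.001]
wrist_force: [-6.2, 4.0, 10.1]
opening: -0.0003
finger_force: 5.3
```

>>> step_arm --pt "-0.2 0 0.3 0 0 0" --pt "-0.2 0 0.3 0 0 0" --pt "-0.1 0 0.2 0 0 0" --pt "0 0 0.1 0 0 0" --pt "0 0 0 0 0 0"

```text
clock: 11.02
position: [0.5618, -0.2031, 0.1209]
ee_rot: [0.006, -3.141, -0.0]
wrist_force: [-7.1, 5.6, 13.8]
opening: -0.0003
finger_force: 7.0
```

>>> step_arm --pt "0 0 0.1 0 0 0" --pt "0 0 0.1 0 0 0" --pt "0 0 0.1 0 0 0" --pt "0 0 0 0 0 0" --pt "0 0 0 0 0 0"

```text
clock: 11.43
position: [0.5621, -0.2031, 0.1203]
ee_rot: [-0.007, 3.14, -0.001]
wrist_force: [-13.5, 10.1, 31.1]
opening: 0.0003
finger_force: 15.6
```

The lever is at its stop: height 0.120 m and force up to 31 N. Now I'll ease it back up.

>>> step_arm --pt "0 0 -0.2 0 0 0" --pt "0 0 -0.2 0 0 0" --pt "0.1 0 -0.3 0 0 0" --pt "0.2 0 -0.4 0 0 0" --pt "0.2 0 -0.4 0 0 0"

```text
clock: 11.85
position: [0.556, -0.2037, 0.1323]
ee_rot: [0.005, -3.139, 0.001]
wrist_force: [-6.8, -0.2, 8.9]
opening: -0.0002
finger_force: 4.6
```

>>> step_arm --pt "0.3 0 -0.5 0 0 0" --pt "0.3 0 -0.5 0 0 0" --pt "0.3 0 -0.5 0 0 0" --pt "0.3 0 -0.6 0 0 0" --pt "0.3 0 -0.6 0 0 0"

```text
clock: 12.27
position: [0.5434, -0.2049, 0.1608]
ee_rot: [-0.006, 3.139, -0.004]
wrist_force: [-0.3, -4.5, 10.9]
opening: -0.0001
finger_force: 5.1
```

>>> step_arm --pt "0.3 0 -0.6 0 0 0" --pt "0.3 0 -0.6 0 0 0" --pt "0.3 0 -0.6 0 0 0" --pt "0.3 0 -0.6 0 0 0" --pt "0.2 0 -0.6 0 0 0"

```text
clock: 12.68
position: [0.5332, -0.205, 0.1927]
ee_rot: [-0.007, 3.13, -0.005]
wrist_force: [7.4, -2.9, 10.9]
opening: 0.0005
finger_force: 5.0
```

>>> step_arm --pt "0.1 0 -0.6 0 0 0" --pt "0.1 0 -0.6 0 0 0" --pt "0.1 0 -0.6 0 0 0" --pt "0.1 0 -0.6 0 0 0" --pt "0 0 -0.6 0 0 0"

```text
clock: 13.1
position: [0.5283, -0.2045, 0.2221]
ee_rot: [-0.007, 3.132, -0.004]
wrist_force: [5.7, -1.7, 8.2]
opening: 0.0002
finger_force: 4.1
```

>>> step_arm --pt "0.1 0 -0.6 0 0 0" --pt "0.1 0 -0.6 0 0 0" --pt "0 0 -0.6 0 0 0" --pt "0 0 -0.6 0 0 0" --pt "0 0 -0.6 0 0 0"

```text
clock: 13.52
position: [0.5257, -0.2041, 0.2514]
ee_rot: [-0.006, 3.133, -0.003]
wrist_force: [4.9, -0.4, 6.0]
opening: 0.0002
finger_force: 3.3
```

>>> step_arm --pt "0 0 -0.6 0 0 0" --pt "0 0 -0.6 0 0 0" --pt "-0.1 0 -0.6 0 0 0" --pt "-0.1 0 -0.6 0 0 0" --pt "-0.2 0 -0.6 0 0 0"

```text
clock: 13.93
position: [0.5286, -0.2037, 0.2808]
ee_rot: [-0.006, 3.135, -0.002]
wrist_force: [2.4, 1.1, 6.0]
opening: 0.0002
finger_force: 3.0
```

>>> step_arm --pt "-0.2 0 -0.6 0 0 0" --pt "-0.2 0 -0.6 0 0 0" --pt "-0.2 0 -0.6 0 0 0" --pt "-0.2 0 -0.6 0 0 0" --pt "-0.3 0 -0.5 0 0 0"

```text
clock: 14.35
position: [0.5387, -0.2031, 0.3095]
ee_rot: [-0.006, 3.137, -0.0]
wrist_force: [-2.1, 5.2, 7.0]
opening: 0.0003
finger_force: 3.5
```

>>> step_arm --pt "-0.2 0 -0.5 0 0 0" --pt "-0.2 0 -0.5 0 0 0" --pt "-0.2 0 -0.5 0 0 0" --pt "-0.2 0 -0.5 0 0 0" --pt "-0.2 0 -0.4 0 0 0"

```text
clock: 14.77
position: [0.5485, -0.2034, 0.3327]
ee_rot: [-0.005, 3.139, -0.001]
wrist_force: [2.8, 1.9, 3.6]
opening: -0.0002
finger_force: 2.2
```

>>> step_arm --pt "-0.2 0 -0.3 0 0 0" --pt "-0.2 0 -0.3 0 0 0" --pt "-0.2 0 -0.3 0 0 0" --pt "-0.2 0 -0.3 0 0 0" --pt "0 0 -0.3 0 0 0"

```text
clock: 15.18
position: [0.556, -0.2033, 0.3465]
ee_rot: [-0.005, 3.141, 0.0]
wrist_force: [4.1, 0.5, 3.6]
opening: -0.0
finger_force: 1.9
```

>>> step_arm --pt "0 0 -0.2 0 0 0" --pt "0 0 -0.2 0 0 0" --pt "0 0 -0.2 0 0 0" --pt "0 0 -0.2 0 0 0" --pt "0 0 -0.2 0 0 0"

```text
clock: 15.6
position: [0.5551, -0.2035, 0.356]
ee_rot: [0.005, -3.14, -0.0]
wrist_force: [0.3, -0.7, 0.3]
opening: 0.0001
finger_force: 0.0
```

>>> step_arm --pt "0 0 -0.5 0 0 0" --pt "0 0 -1 0 0 0" --pt "0 0 -2 0 0 0" --pt "2 0 -3 0 0 0" --pt "3 0 -1 0 0 0"

```text
clock: 16.02
position: [0.5071, -0.204, 0.4343]
ee_rot: [-0.006, 3.14, -0.003]
wrist_force: [-0.9, -0.5, 1.4]
opening: 0.0001
finger_force: 0.0
```

>>> step_arm --pt "3.9 0 0 0 0 0" --pt "3.9 0 0 0 0 0" --pt "2 -2 0 0 0 0" --pt "0 0 0 0 0 0" --pt "0 0 0 0 0 0"

```text
clock: 16.43
position: [0.4066, -0.2244, 0.4331]
ee_rot: [-0.003, 3.138, -0.001]
wrist_force: [-0.3, 0.9, 1.0]
opening: 0.0001
finger_force: 0.0
```

Run:
```python
from h import *
st=arm.observe(); print(st["position"],st["wrist_force"])
s=arm.read_camera("side"); cv2.imwrite("pics/s4.png",cv2.resize(s[:,:,::-1],(800,600),interpolation=cv2.INTER_CUBIC))
```

```text
[ 0.40656315 -0.22440951  0.43314844] [-0.27044274  0.89033138  0.96513079]
```

View pics/s4.png

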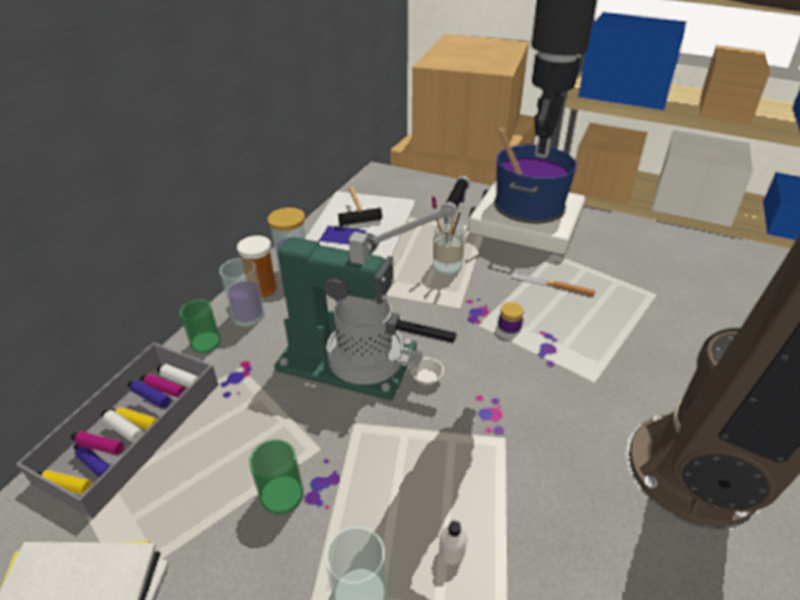

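The lever is back at its rest pose, with the grip at (460,188) as in the first picture. The pot is seated with its handle over the spout at (425,330), and the other things are unmoved.

```bash
python3 -c "
from bench import arm
print(arm.finish_job())"
```

```text
the job is handed in; nothing more can be done
None
```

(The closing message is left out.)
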